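# Pack the feed tablets down the dispenser tube on a bonsai bench

## Robot

A 6-joint arm with a two-finger parallel gripper is mounted at the origin on the work surface. World frame = base frame: x ahead of the robot, y to its left, z up, the work surface at z = 0. Lengths are in m, angles in rad, forces in N, time in s.
With the tool pointing down it reaches from about 0.25 to 0.725 m from the base axis. Payload 4 kg.
Tool frame: the origin (TCP) lies between the finger pads; the fingertips stand 11 mm ahead of it and the grasp point (between the pads) lies 8 mm behind it (tcp_to_tips is the z of the fingertips in the tool frame, in m); z points along the fingers, y is the direction in which the jaws open and shut (so a half turn about z gives the same grasp; the last joint's range is limited). The gripper opens to 85 mm and grips with 20 to 120 N. Pads are 22 mm wide; open, the fingers measure 114 mm over their backs; the gripper's body (76 mm by 85 mm) begins 54 mm behind the grasp point. The pads swing forward as they close: fully open they stand 13 mm farther back than shut.
Start: joints at [1.15, 0.241, 0.005, 1.335, 0, 1.571], TCP at [0.204, 0.456, 0.242] pointing down, gripper open.
Joint ranges: [-2.72, 2.72], [-1.05, 1.87], [-1.09, 1.28], [-1.99, 2.15], [-1.42, 1.44], [-3.14, 3.14]. Speed limits (rad/s): [2.79, 2.79, 3.14, 3.14, 3.14, 3.14].

## Interface

Orientations are given as a unit quaternion [x, y, z, w].
In Python, from workcell import * gives the robot as it stands.
- The arm moves only by the tool move_arm, never from a script. Its argument "moves" is a list that holds one entry, the list of rows, each a list of 7 numbers: the shift along the world's x, y, z in units of 500 mm (1.0 is 500 mm), then the turn, a rotation vector about the world's x, y, z in units of 30 degrees (1.0 is 30 degrees), then the closure, from -1 (fully open) to 1 (shut), so that 0 is half open. A call has 1 to 8 rows; each row shifts and turns the pose as measured when the row begins; what a row does not reach is not made up. A row lasts 1/12 s, in which the tool goes at most 41.7 mm and 7.16 degrees, less where a joint would pass 70% of its speed; a pose out of reach is approached as far as the arm can. A call with a number of a shift or a turn outside -1 to 1 is refused whole. A call with a gripper value outside its range is refused whole. The fingers move at their own pace and stop on an object; the grip force is fixed at half the most. Time passes only in rows, so rows that do not move let the fingers close. It gives the time, the measured TCP pose, the force and the opening at its end, in the units of the state.
- get_obs(): the state, without advancing time (a new reading comes with each control period).
- camera(name): name is "scene" or "top"; returns a dict with "pixels" (420x560x3 uint8, red, green, blue), "range_z" (420x560 float32, m along the optical axis (not along the pixel's ray), 0 where there is no reading), "fx", "fy", "cx", "cy" (pixels), "distortion" ([k1, k2, p1, p2, k3] as OpenCV has them; the pictures are not rectified), "extrinsics" (4x4, takes a point from camera to world coordinates). Camera axes: x right, y down, z forward; pixel columns grow to the right and rows downward; lengths in m; the calibration is good to about 2 mm. A picture is of the moment at which its call begins.
- job_done(): hands the job in, once; it reports no verdict.
The state is a dict: "clock": time; "joint_pos": joint angles; "joint_vel": joint speeds; "tau": joint torques, N m; "eef_pos": TCP position; "tool_rot": TCP orientation; "ft_force": force on the tool from outside, world axes, zero at the start; "ft_torque": the same for the moment, N m; "grip_width": finger opening in m.
Only numpy, scipy, OpenCV 4.12 (cv2) and the standard library are available. Lean on these libraries where they do the work, as an engineer would, in place of code of your own. Each camera call takes 0.05 s, during which the arm holds its last target.

## Task

Take the tamping rod out of the tool stand and, with it, push the two fertiliser tablets down the clear tube until they bottom out, pressing firmly at the end. Then let go and leave the rod standing in the tube.

Things in the scene. Friction and masses are not known exactly. Their poses are not given: they have to be found in the camera images.
- tube: Fixed upright clear tube on a 110 mm square wooden foot. Origin: centre of the foot's underside, on the bench; z up the tube's axis. Bore 36 mm; flared aluminium mouth 56 mm across inside at height 138 mm, narrowing to the bore at 120 mm. Inner floor at 20 mm. In the bore is a black follower disc 10 mm thick, on it two flat tablets, one on the other.
- follower (a joint): Travel (m) of the follower disc down the bore: 0 = its upper face 80 mm above the bench, 0.050 = bottomed on the tube's floor. Starts at 0. Stiff: stays where left, slides down at a push of about 3 to 4 N, stops hard at the bottom, where a steady 10 to 20 N is a firm press.
- tablet_top: Upper of the two tan tablets, a flat disc 32 mm across and 16 mm thick, loose in the bore. Origin: centre of its underside. At the start its upper face is 112 mm above the bench, below the flared mouth; when bottomed, 62 mm.
- rod: Pale wooden rod, 0.1 kg, upright in one of 3 wells (80 mm apart in a row along its y axis, 24 mm wide, 50 deep, top at 60 mm) of a pale stand. Origin: centre of its flat lower end, 10 mm above the bench; z up. Shaft 18 mm thick, 120 long; collar 40 mm wide at 120-126; round handle 26 mm thick at 126-180. Not needed: a dark hook and a pointed stick, no collar, tops at 125 mm.
There are look-alikes about, which are no part of the job. Of the things that look like the tube, the largest one is meant.

How it is judged:
By the outcome, as a careful person would: the job done as asked, in the order asked, and still so for the second after the job is handed in, with the robot touching nothing.
It also fails if it takes over 38 s, if anything falls off the work surface, if the arm or the gripper's body presses on something with over 40 N, if the wrist force passes 120 N, or if a joint passes its speed limit or range.

## Working session

There is one attempt and no reset: what is moved stays moved. The work goes in short steps, Python scripts to look and compute and a tool call to move; the robot and the scene stay as the last step left them, time stands still between calls to the robot, and variables do not carry over. Pictures are saved under pics/ and viewed, and the job is handed in when it is done.

Besides the shell and the picture viewer there is one more tool, called after "Emit:" by a JSON object that holds its "api" and its "payload", one argument or row to a line. move_arm: Moves the arm, as the interface text tells. Shifts and turns lie within -1 to 1; 1 stands for 500 mm of shift or 30 degrees of turn. Its arguments: {"type":"object","properties":{"moves":{"type":"array","items":{"type":"array","items":{"type":"array","items":{"type":"number"}}}}},"required":["moves"]}

```bash
mkdir -p pics; ls
cat > h.py <<'E'
from workcell import *
import numpy as np, cv2
def snap(n,tag):
    c=camera(n); cv2.imwrite(f"pics/{tag}.png",c["pixels"][:,:,::-1]); np.savez(f"{tag}.npz",**{k:np.array(v) for k,v in c.items()}); return c
def load(tag): return dict(np.load(f"{tag}.npz"))
def K(c): return np.array([[c["fx"],0,c["cx"]],[0,c["fy"],c["cy"]],[0,0,1]],float)
def ray(c,uv):
    p=cv2.undistortPoints(np.array(uv,float).reshape(-1,1,2),K(c),np.array(c["distortion"],float)).reshape(-1,2)
    d=np.c_[p,np.ones(len(p))]; E=np.array(c["extrinsics"]); return E[:3,3], d@E[:3,:3].T, 
def onplane(c,uv,z):
    o,d=ray(c,uv); t=(z-o[2])/d[:,2]; return o+d*t[:,None]
def bydepth(c,uv):
    uv=np.array(uv).reshape(-1,2); o,d=ray(c,uv); z=np.array([c["range_z"][int(round(v)),int(round(u))] for u,v in uv]); return o+d*z[:,None]
E
python3 - <<'E'
from h import *
for n in("scene","top"):
    c=snap(n,n+"0"); print(c["fx"],c["cx"],c["cy"],c["distortion"],np.round(c["extrinsics"],3))
print(get_obs())
E
```

```text
pics
488.42204461909995 278.2133439378741 212.29892835285392 [-0.03437376  0.          0.          0.          0.        ] [[ 0.787  0.442 -0.43   0.895]
 [ 0.616 -0.539  0.574 -0.596]
 [ 0.022 -0.717 -0.697  0.769]
 [ 0.     0.     0.     1.   ]]
496.75620515727246 283.9963455257025 206.48460486308923 [0.01368669 0.         0.         0.         0.        ] [[-0.041 -0.966  0.254  0.291]
 [-0.999  0.04  -0.009 -0.013]
 [-0.001 -0.254 -0.967  0.878]
 [ 0.     0.     0.     1.   ]]
{'clock': 0.1, 'joint_pos': array([ 1.14999602e+00,  2.41339784e-01,  3.88108655e-03,  1.33523228e+00,
       -5.78401042e-06,  1.57078365e+00]), 'joint_vel': array([ 0.00085039, -0.00156891,  0.00355068,  0.00045349, -0.00120367,
       -0.00101028]), 'tau': array([ 2.34830286e-04, -3.73137903e+01,  2.53010559e+01,  1.08399871e-02,
        1.25402383e-05,  3.17741929e-06]), 'eef_pos': array([0.20402357, 0.45588104, 0.24150936]), 'tool_rot': array([ 2.08844946e-01,  9.77948307e-01, -9.27038881e-04, -1.95028098e-04]), 'ft_force': array([0.15538746, 0.25189765, 0.12148186]), 'ft_torque': array([ 0.02451228, -0.00013674,  0.00802662]), 'grip_width': 0.08550883968357102}
```

View pics/scene0.png

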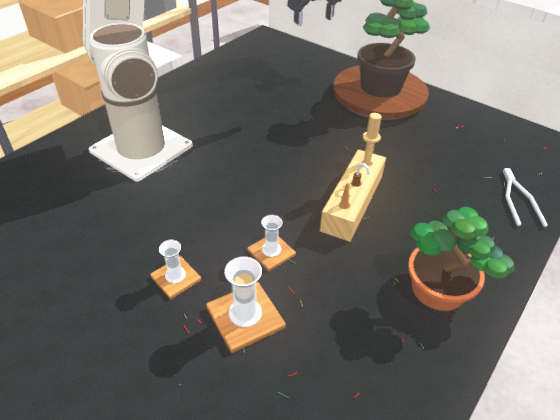

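View pics/top0.png

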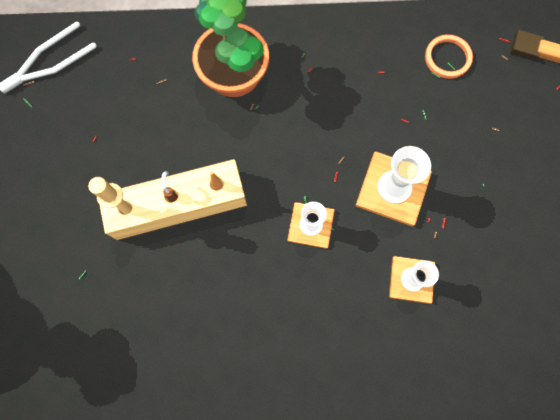

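The scene view shows the stand around (355,195) with the rod in its far well (handle top about (374,118)). The largest tube has its mouth at (243,272). In the top view the rod top is at (98,186), and the big tube has its mouth at (410,167) and its foot around (393,188). I'll zoom in to get exact pixels.

Run:
```python
from h import *
s=load("scene0");t=load("top0")
def crop(c,u,v,r,k): return cv2.resize(np.ascontiguousarray(c["pixels"][v-r:v+r,u-r:u+r,::-1]),None,fx=k,fy=k,interpolation=cv2.INTER_CUBIC)
a=np.vstack([np.hstack([crop(s,372,150,48,4)[:288,:384],]),]);
def sq(c,u,v,r): return cv2.resize(crop(c,u,v,r,4),(300,300))
im=np.vstack([np.hstack([sq(s,372,145,40),sq(s,243,295,40)]),np.hstack([sq(t,112,195,40),sq(t,400,180,40)])])
cv2.imwrite("pics/z1.png",im)
# stand by depth: points with height ~60mm
for n,c in(("scene",s),("top",t)):
    vv,uu=np.mgrid[0:420,0:560]; uv=np.c_[uu.ravel(),vv.ravel()]
    o,d=ray(c,uv); P=o+d*c["range_z"].ravel()[:,None]; P=P.reshape(420,560,3); np.save(n+"P.npy",P)
    for u,v in ([(372,116),(375,137),(369,158),(340,210),(243,272),(243,315)] if n=="scene" else [(98,186),(113,196),(123,207),(190,190),(410,167),(395,190)]): print(n,u,v,P[v,u].round(4))
```

```text
scene 372 116 [0.5123 0.2405 0.1925]
scene 375 137 [0.5262 0.2454 0.1413]
scene 369 158 [0.5217 0.2448 0.0809]
scene 340 210 [0.5538 0.0762 0.0597]
scene 243 272 [ 0.5341 -0.2092  0.1132]
scene 243 315 [ 0.5565 -0.2383  0.0387]
top 98 186 [0.5129 0.2473 0.1918]
top 113 196 [0.5093 0.2393 0.1506]
top 123 207 [0.5097 0.2451 0.0839]
top 190 190 [0.5423 0.1397 0.0583]
top 410 167 [ 0.5498 -0.2276  0.1128]
top 395 190 [ 0.528  -0.213   0.0572]
```

View pics/z1.png

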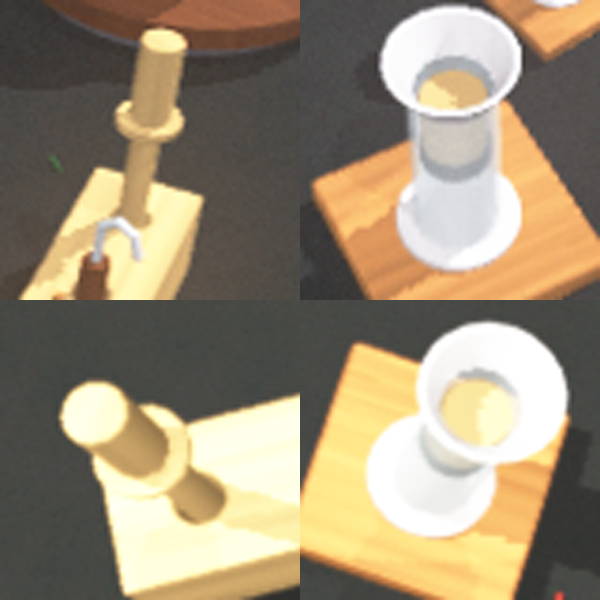

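The crops show the handle's top ellipse clearly: scene at about (375.7,115.7), top at (97.3,185). The mouth rim ellipse is at about (243,271) in the scene view and (411.5,165) in the top view. Next I'll fit these and triangulate.

Run:
```python
from h import *
s=load("scene0");t=load("top0")
Ps=np.load("sceneP.npy");Pt=np.load("topP.npy")
def tri(a,b):
    o1,d1=ray(s,[a]);o2,d2=ray(t,[b]);A=np.zeros((3,3));r=np.zeros(3)
    for o,d in((o1,d1[0]),(o2,d2[0])):
        d=d/np.linalg.norm(d);M=np.eye(3)-np.outer(d,d);A+=M;r+=M@o
    x=np.linalg.solve(A,r); return x
for nm,a,b,z in(("handle",(375.7,115.7),(97.3,185.1),.19),("mouth",(243,271),(411.5,164.8),.138)):
    print(nm,tri(a,b).round(4),onplane(s,[a],z).round(4),onplane(t,[b],z).round(4))
# rod points by depth
for n,P in(("s",Ps),("t",Pt)):
    m=(abs(P[...,0]-.515)<.05)&(abs(P[...,1]-.245)<.04)
    for lo,hi in((.187,.196),(.14,.186),(.129,.137),(.075,.125)):
        q=P[m&(P[...,2]>lo)&(P[...,2]<hi)]
        print(n,lo,len(q),q.mean(0).round(4),q.min(0).round(4),q.max(0).round(4))
# mouth rim & foot (colour+depth)
for n,c,P,(u,v) in(("s",s,Ps,(245,305)),("t",t,Pt,(395,188))):
    bgr=c["pixels"][:,:,::-1]; hsv=cv2.cvtColor(np.ascontiguousarray(bgr),cv2.COLOR_BGR2HSV)
    w=((hsv[...,1]<70)&(hsv[...,2]>120)).astype(np.uint8)
    box=np.zeros_like(w); box[v-50:v+50,u-50:u+50]=1
    o=((hsv[...,1]>90)&(hsv[...,0]<25)&(hsv[...,2]>90)).astype(np.uint8)*box
    full=((o|w)*box)
    # foot quad : hull of orange
    cs,_=cv2.findContours(o,cv2.RETR_EXTERNAL,cv2.CHAIN_APPROX_NONE)
    pts=np.vstack([k for k in cs if len(k)>40]); h=cv2.convexHull(pts)
    ap=cv2.approxPolyDP(h,4,True).reshape(-1,2)
    print(n,"foot hull",ap.tolist()); print(onplane(c,ap,0.012).round(3)[:,:2].tolist())
    q=(P[...,2]>.134)&(P[...,2]<.143)&(box>0); print(n,"rim",q.sum(),P[q].mean(0).round(4),P[q].min(0).round(4),P[q].max(0).round(4))
    r=P[q][:,:2]; A=np.c_[2*r,np.ones(len(r))]; x=np.linalg.lstsq(A,(r**2).sum(1),rcond=None)[0]; print("circ",x[:2].round(4),np.sqrt(x[2]+x[0]**2+x[1]**2).round(4))
    q=(P[...,2]>.107)&(P[...,2]<.117)&(o>0);print("tablet",q.sum(),P[q].mean(0).round(4))
    q=(P[...,2]<.03)&(o>0);print("foot z",np.percentile(P[q][:,2],[5,50,95]).round(4))
```

```text
handle [0.5157 0.2498 0.1896] [[0.5163 0.2503 0.19  ]] [[0.5149 0.249  0.19  ]]
mouth [ 0.5456 -0.2227  0.1377] [[ 0.5463 -0.2223  0.138 ]] [[ 0.5448 -0.2232  0.138 ]]
s 0.187 74 [0.5155 0.2464 0.1905] [0.5018 0.2338 0.1873] [0.5273 0.2616 0.1933]
s 0.14 191 [0.519  0.2409 0.1633] [0.5037 0.2348 0.1401] [0.5281 0.2539 0.1859]
s 0.129 61 [0.52   0.2407 0.1354] [0.4961 0.2288 0.1313] [0.5347 0.2653 0.137 ]
s 0.075 138 [0.519  0.2445 0.0998] [0.5084 0.2383 0.0752] [0.5262 0.2532 0.1237]
t 0.187 231 [0.5148 0.2494 0.1899] [0.5033 0.2369 0.187 ] [0.5276 0.2622 0.193 ]
t 0.14 235 [0.5095 0.2428 0.1634] [0.5024 0.2372 0.1402] [0.5257 0.2573 0.1857]
t 0.129 176 [0.5111 0.2444 0.1355] [0.4961 0.2304 0.1316] [0.5353 0.2696 0.137 ]
t 0.075 76 [0.5113 0.2451 0.0895] [0.5062 0.2411 0.0752] [0.5213 0.2561 0.1063]
s foot hull [[294, 255], [285, 327], [231, 352], [206, 303], [252, 255]]
[[0.53, -0.05], [0.619, -0.197], [0.577, -0.295], [0.473, -0.249], [0.464, -0.105]]
s rim 264 [ 0.5423 -0.218   0.1372] [ 0.5163 -0.2524  0.134 ] [ 0.5768 -0.1917  0.141 ]
circ [ 0.5469 -0.2225] 0.0282
tablet 92 [ 0.5453 -0.2165  0.1125]
foot z [0.0034 0.0155 0.0183]
t foot hull [[374, 151], [431, 170], [413, 226], [355, 205]]
[[0.618, -0.192], [0.576, -0.294], [0.473, -0.249], [0.516, -0.149]]
t rim 336 [ 0.5491 -0.2254  0.1373] [ 0.5158 -0.2527  0.134 ] [ 0.5754 -0.1924  0.1411]
circ [ 0.5453 -0.2223] 0.028
tablet 43 [ 0.5529 -0.2162  0.1123]
foot z [0.0012 0.016  0.0188]
```

Run:
```python
from h import *
for n in("scene","top"):
    P=np.load(n+"P.npy"); z=P[...,2]
    m=(z>.1)&(z<.6)&(np.hypot(P[...,0],P[...,1])>.25)
    q=P[m]; g={}
    for x,y,h in q: 
        k=(int(np.floor(x/.05)),int(np.floor(y/.05))); g.setdefault(k,[]).append(h)
    print(n,[(round(k[0]*.05,2),round(k[1]*.05,2),round(float(np.max(v)),2)) for k,v in sorted(g.items()) if len(v)>5])
```

```text
scene [(-0.75, 0.05, 0.18), (-0.75, 0.1, 0.17), (-0.75, 0.15, 0.16), (0.15, 0.35, 0.32), (0.15, 0.4, 0.31), (0.15, 1.1, 0.11), (0.2, 0.4, 0.31), (0.2, 0.45, 0.3), (0.2, 0.5, 0.29), (0.2, 1.1, 0.12), (0.2, 1.15, 0.12), (0.25, 0.55, 0.25), (0.25, 0.6, 0.14), (0.25, 0.65, 0.14), (0.25, 1.1, 0.13), (0.25, 1.15, 0.13), (0.3, 0.5, 0.26), (0.3, 0.55, 0.31), (0.3, 0.6, 0.28), (0.3, 0.65, 0.22), (0.3, 0.7, 0.22), (0.3, 1.1, 0.15), (0.3, 1.15, 0.14), (0.35, 0.5, 0.26), (0.35, 0.55, 0.31), (0.35, 0.6, 0.31), (0.35, 0.65, 0.28), (0.35, 0.7, 0.22), (0.35, 1.1, 0.16), (0.35, 1.15, 0.15), (0.4, 0.55, 0.14), (0.4, 0.6, 0.28), (0.4, 0.65, 0.28), (0.4, 0.7, 0.22), (0.4, 1.1, 0.17), (0.4, 1.15, 0.15), (0.45, 1.1, 0.19), (0.45, 1.15, 0.15), (0.5, -0.3, 0.14), (0.5, -0.25, 0.14), (0.5, -0.2, 0.14), (0.5, 0.15, 0.12), (0.5, 0.2, 0.19), (0.5, 0.25, 0.19), (0.5, 1.1, 0.19), (0.5, 1.15, 0.19), (0.55, -0.25, 0.14), (0.55, -0.2, 0.14), (0.55, 0.05, 0.12), (0.55, 0.15, 0.12), (0.55, 1.1, 0.19), (0.55, 1.15, 0.19), (0.55, 1.2, 0.19), (0.6, 1.1, 0.19), (0.6, 1.15, 0.19), (0.6, 1.2, 0.19), (0.6, 1.25, 0.19), (0.65, 1.1, 0.19), (0.65, 1.15, 0.19), (0.7, 0.0, 0.16), (0.7, 0.05, 0.16), (0.75, 0.0, 0.2), (0.75, 0.05, 0.2), (0.8, 0.0, 0.2), (0.8, 0.05, 0.2), (0.85, 0.0, 0.17), (0.85, 0.05, 0.17), (0.85, 0.1, 0.13)]
top [(0.45, 0.2, 0.14), (0.45, 0.25, 0.14), (0.5, -0.3, 0.14), (0.5, -0.25, 0.14), (0.5, -0.2, 0.14), (0.5, 0.05, 0.12), (0.5, 0.15, 0.12), (0.5, 0.2, 0.19), (0.5, 0.25, 0.19), (0.55, -0.3, 0.14), (0.55, -0.25, 0.14), (0.55, -0.2, 0.14), (0.55, 0.05, 0.12), (0.55, 0.15, 0.12), (0.7, 0.0, 0.16), (0.7, 0.05, 0.16), (0.75, 0.0, 0.2), (0.75, 0.05, 0.2), (0.75, 0.1, 0.19), (0.8, 0.0, 0.2), (0.8, 0.05, 0.2), (0.8, 0.1, 0.19), (0.85, 0.1, 0.13)]
```

Emit:
{"api": "move_arm", "payload": {
  "moves": [
    [[0.02, -0.07, 0, 0, 0, -0.1, -1], [0.03, -0.07, 0, 0, 0, -0.16, -1], [0.07, -0.03, 0, 0, 0, -0.16, -1], [0.07, -0.03, 0, 0, 0, -0.16, -1], [0.07, -0.03, 0, 0, 0, -0.16, -1], [0.07, -0.03, 0, 0, 0, -0.16, -1], [0.07, -0.03, 0, 0, 0, -0.16, -1], [0.07, -0.03, 0, 0, 0, -0.16, -1]]
  ]
}}

```text
clock: 0.77
eef_pos: [0.438, 0.2888, 0.2369]
tool_rot: [0.511, 0.86, -0.005, -0.004]
ft_force: [-0.4, 1.7, 1.4]
grip_width: 0.0855
```

Emit:
{"api": "move_arm", "payload": {
  "moves": [
    [[0.07, -0.04, 0, 0, 0, -0.09, -1], [0.05, -0.03, 0.0, 0, 0, 0, -1], [0.02, -0.01, 0, 0, 0, 0, -1], [0, 0, 0, 0, 0, 0, -1]]
  ]
}}

```text
clock: 1.1
eef_pos: [0.5162, 0.2419, 0.2335]
tool_rot: [0.537, 0.843, -0.006, -0.004]
ft_force: [0.5, -0.1, -1.1]
grip_width: 0.0858
```

```bash
cat >> h.py <<'E'
def tilt(o):
    from scipy.spatial.transform import Rotation as R
    r=R.from_quat(o["tool_rot"]); z=r.apply([0,0,1]); y=r.apply([0,1,0])
    # correction rotvec (units of 30 deg) to bring tool z to -world z
    a=np.cross(z,[0,0,-1]); return (np.degrees(a)/30).round(3), np.degrees(np.arctan2(y[1],y[0])).round(1)
def rep():
    o=get_obs(); print(o["clock"].__round__(2) if not hasattr(o["clock"],'round') else o["clock"],o["eef_pos"].round(4),"F",o["ft_force"].round(2),"T",o["ft_torque"].round(2),"w",round(float(o["grip_width"]),4),"corr,yaw",tilt(o)); return o
E
python3 -c "
from h import *
rep()"
```

```text
1.1 [0.5162 0.2419 0.2335] F [ 0.52 -0.13 -1.07] T [ 0.03 -0.02 -0.05] w 0.0858 corr,yaw (array([ 0.01 , -0.026,  0.   ]), np.float64(25.0))
```

Emit:
{"api": "move_arm", "payload": {
  "moves": [
    [[0, 0.014, 0.004, 0.01, -0.026, 0, -1], [0, 0.0, -0.04, 0, 0, 0, -1], [0, 0.0, -0.04, 0, 0, 0, -1], [0, 0, 0, 0, 0, 0, -1]]
  ]
}}

```text
clock: 1.43
eef_pos: [0.5127, 0.2528, 0.195]
tool_rot: [0.536, 0.844, 0.001, -0.001]
ft_force: [-0.4, -0.1, 0.6]
grip_width: 0.0856
```

```bash
python3 -c "
from h import *
rep()"
```

```text
1.43 [0.5127 0.2528 0.195 ] F [-0.38 -0.1   0.57] T [-0.07  0.05  0.  ] w 0.0856 corr,yaw (array([-0.006,  0.   ,  0.   ]), np.float64(25.2))
```

Emit:
{"api": "move_arm", "payload": {
  "moves": [
    [[0.005, -0.008, -0.03, 0, 0, 0, -1], [0, 0.0, -0.03, 0, 0, 0, -1], [0, 0.0, -0.02, 0, 0, 0, -1], [0, 0, 0, 0, 0, 0, -1]]
  ]
}}

```text
clock: 1.77
eef_pos: [0.5096, 0.255, 0.1573]
tool_rot: [0.532, 0.847, 0.003, -0.001]
ft_force: [-0.5, -0.6, -0.5]
grip_width: 0.0853
```

```bash
python3 -c "
from h import *
rep()
snap('scene','scene1')
s=load('scene1')
cv2.imwrite('pics/s1.png',cv2.resize(np.ascontiguousarray(s['pixels'][60:240,280:460,::-1]),None,fx=3,fy=3))"
```

```text
1.77 [0.5096 0.255  0.1573] F [-0.46 -0.61 -0.48] T [-0.03  0.03  0.  ] w 0.0853 corr,yaw (array([-0.012,  0.003,  0.   ]), np.float64(25.8))
```

View pics/s1.png

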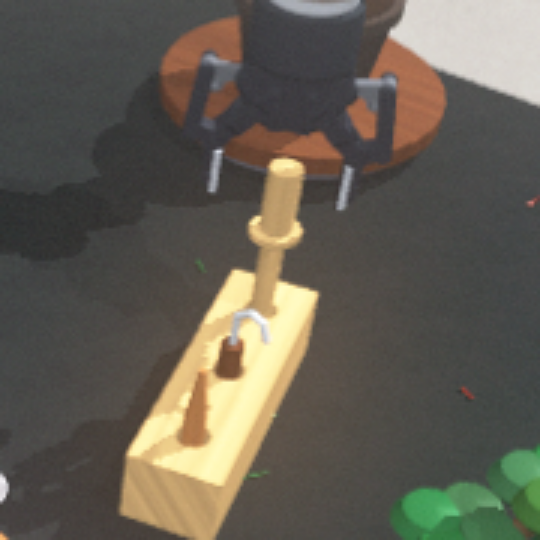

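The fingers straddle the handle, but the TCP is about 6 mm off sideways. I'll correct that and then close.

Emit:
{"api": "move_arm", "payload": {
  "moves": [
    [[0.012, -0.012, 0, -0.01, 0, 0, -1], [0, 0, 0, 0, 0, 0, -1]]
  ]
}}

```text
clock: 1.98
eef_pos: [0.5162, 0.2506, 0.1607]
tool_rot: [0.53, 0.848, 0.002, 0.001]
ft_force: [0.5, -0.6, 0.2]
grip_width: 0.0855
```

```bash
python3 -c "
from h import *
rep()"
```

```text
1.98 [0.5162 0.2506 0.1607] F [ 0.53 -0.57  0.19] T [-0.    0.02  0.  ] w 0.0855 corr,yaw (array([-0.005,  0.01 ,  0.   ]), np.float64(25.9))
```

Emit:
{"api": "move_arm", "payload": {
  "moves": [
    [[-0.001, -0.002, -0.01, -0.005, 0.01, 0, -1], [0, 0, 0, 0, 0, 0, 1], [0, 0, 0, 0, 0, 0, 1], [0, 0, 0, 0, 0, 0, 1], [0, 0, 0, 0, 0, 0, 1], [0, 0, 0, 0, 0, 0, 1], [0, 0, 0, 0, 0, 0, 1], [0, 0, 0, 0, 0, 0, 1]]
  ]
}}

```text
clock: 2.65
eef_pos: [0.5179, 0.2497, 0.1587]
tool_rot: [0.531, 0.847, 0.002, 0.001]
ft_force: [-0.1, 0.6, -0.2]
grip_width: 0.0247
```

```bash
python3 -c "
from h import *
rep()"
```

```text
2.65 [0.5179 0.2497 0.1587] F [-0.06  0.58 -0.2 ] T [-0.06  0.01 -0.01] w 0.0247 corr,yaw (array([-0.004,  0.008,  0.   ]), np.float64(25.9))
```

Emit:
{"api": "move_arm", "payload": {
  "moves": [
    [[0, 0, 0, 0, 0, 0, 1], [0, 0, 0.03, 0, 0, 0, 1], [0, 0, 0.03, 0, 0, 0, 1], [0, 0, 0.03, 0, 0, 0, 1], [0, 0, 0.03, 0, 0, 0, 1], [0, 0, 0, 0, 0, 0, 1]]
  ]
}}

```text
clock: 3.15
eef_pos: [0.5162, 0.2489, 0.2176]
tool_rot: [0.531, 0.847, -0.001, -0.0]
ft_force: [0.5, 0.2, -0.3]
grip_width: 0.025
```

```bash
python3 -c "
from h import *
rep()"
```

```text
3.15 [0.5162 0.2489 0.2176] F [ 0.47  0.23 -0.27] T [-0.   -0.07  0.04] w 0.025 corr,yaw (array([ 0.001, -0.002,  0.   ]), np.float64(25.9))
```

Emit:
{"api": "move_arm", "payload": {
  "moves": [
    [[0, 0, 0.06, 0, 0, 0, 1], [0, 0, 0.06, 0, 0, 0, 1], [0, 0, 0.06, 0, 0, 0, 1], [0, 0, 0.04, 0, 0, 0, 1], [0, 0, 0, 0, 0, 0, 1]]
  ]
}}

```text
clock: 3.57
eef_pos: [0.5127, 0.2473, 0.3247]
tool_rot: [0.531, 0.847, -0.006, -0.004]
ft_force: [0.8, 0.9, -0.3]
grip_width: 0.0247
```

```bash
python3 -c "
from h import *
rep()
snap('scene','scene2')
"
```

```text
3.57 [0.5127 0.2473 0.3247] F [ 0.77  0.89 -0.34] T [ 0.02 -0.05  0.  ] w 0.0247 corr,yaw (array([ 0.011, -0.023,  0.   ]), np.float64(25.9))
```

View pics/scene2.png

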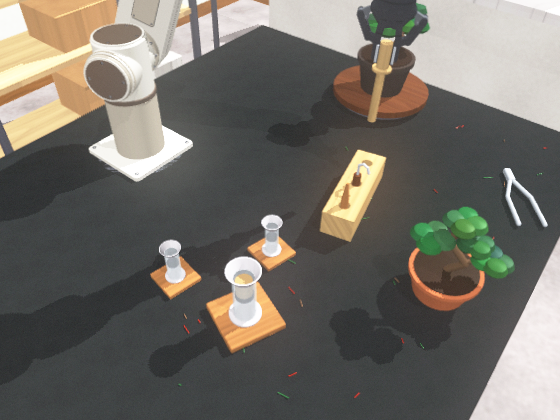

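The rod is held, hanging from the gripper at around (380,85), clear of the stand. Now I'll traverse to the tube.

Emit:
{"api": "move_arm", "payload": {
  "moves": [
    [[0.01, -0.05, 0, 0.01, -0.02, -0.1, 1], [0.01, -0.076, 0, 0, 0, -0.14, 1], [0.01, -0.076, 0, 0, 0, -0.14, 1], [0, -0.076, 0, 0, 0, -0.14, 1], [0, -0.076, 0, 0, 0, -0.14, 1], [0, -0.076, 0, 0, 0, -0.14, 1], [0, -0.076, 0, 0, 0, -0.14, 1], [0, -0.076, 0, 0, 0, -0.14, 1]]
  ]
}}

```text
clock: 4.28
eef_pos: [0.5211, -0.0465, 0.3006]
tool_rot: [0.749, 0.663, -0.008, -0.012]
ft_force: [0.4, -0.1, -0.6]
grip_width: 0.0245
```

```bash
python3 -c "
from h import *
rep()
"
```

```text
4.28 [ 0.5211 -0.0465  0.3006] F [ 0.42 -0.07 -0.6 ] T [-0.05 -0.1  -0.02] w 0.0245 corr,yaw (array([-0.012, -0.053, -0.   ]), np.float64(-7.0))
```

Emit:
{"api": "move_arm", "payload": {
  "moves": [
    [[0.01, -0.06, 0.03, -0.01, -0.05, -0.12, 1], [0.01, -0.07, 0.02, 0, 0, -0.12, 1], [0.01, -0.07, 0.01, 0, -0.01, -0.1, 1], [0.01, -0.07, 0.01, 0, -0.01, -0.1, 1], [0.01, -0.05, 0.01, 0, -0.01, 0, 1], [0, -0.02, 0, 0, 0, 0, 1], [0, 0, 0, 0, 0, 0, 1]]
  ]
}}

```text
clock: 4.87
eef_pos: [0.5385, -0.232, 0.3205]
tool_rot: [0.827, 0.561, -0.003, -0.007]
ft_force: [-0.1, 1.2, -0.6]
grip_width: 0.0252
```

```bash
python3 -c "
from h import *
rep()
"
```

```text
4.87 [ 0.5385 -0.232   0.3205] F [-0.13  1.24 -0.58] T [ 0.03 -0.    0.01] w 0.0252 corr,yaw (array([-0.018, -0.024, -0.   ]), np.float64(-21.7))
```

Emit:
{"api": "move_arm", "payload": {
  "moves": [
    [[0.014, 0.02, 0, -0.018, -0.024, 0, 1], [0, 0, 0, 0, 0, 0, 1], [0, 0, 0, 0, 0, 0, 1]]
  ]
}}

```text
clock: 5.12
eef_pos: [0.5445, -0.2186, 0.3152]
tool_rot: [0.827, 0.562, -0.002, -0.004]
ft_force: [0.2, 0.5, -1.0]
grip_width: 0.0246
```

```bash
python3 -c "
from h import *
rep()
a=snap('scene','scene3');b=snap('top','top3')
z=lambda c,u,v,r:cv2.resize(np.ascontiguousarray(c['pixels'][v-r:v+r,u-r:u+r,::-1]),(400,400),interpolation=cv2.INTER_CUBIC)
cv2.imwrite('pics/z3.png',np.hstack([z(a,243,230,80),z(b,430,150,80)]))
"
```

```text
5.12 [ 0.5445 -0.2186  0.3152] F [ 0.22  0.46 -0.97] T [-0.05  0.02 -0.01] w 0.0246 corr,yaw (array([-0.008, -0.013, -0.   ]), np.float64(-21.6))
```

View pics/z3.png

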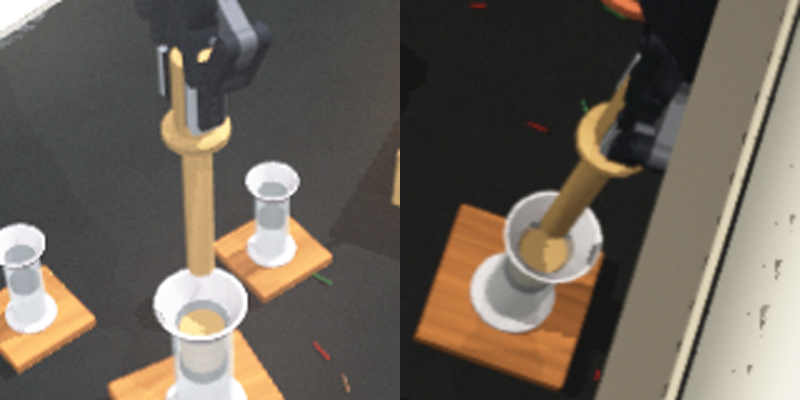

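Both views show the rod's lower end just above the mouth: scene about (243.4,257), top about (412,162). I'll triangulate the end and the collar against the tube's axis.

```bash
python3 -c "
from h import *
s=load('scene3');t=load('top3')
def tri(a,b):
    o1,d1=ray(s,[a]);o2,d2=ray(t,[b]);A=np.zeros((3,3));r=np.zeros(3)
    for o,d in((o1,d1[0]),(o2,d2[0])):
        d=d/np.linalg.norm(d);M=np.eye(3)-np.outer(d,d);A+=M;r+=M@o
    return np.linalg.solve(A,r).round(4)
print('tip',tri((243.4,257.2),(412,162)),'collar',tri((241.4,202),(434.8,125.2)))
print(onplane(s,[(243.4,257.2)],.166).round(4),onplane(t,[(412,162)],.166).round(4))
for n,c in(('s',s),('t',t)):
    vv,uu=np.mgrid[0:420,0:560]; o,d=ray(c,np.c_[uu.ravel(),vv.ravel()]); P=o+d*c['range_z'].ravel()[:,None]
    m=(abs(P[:,0]-.545)<.035)&(abs(P[:,1]+.22)<.035)
    for lo,hi in((.15,.17),(.17,.19),(.19,.21),(.21,.23),(.23,.25),(.25,.275),(.275,.3)):
        q=P[m&(P[:,2]>lo)&(P[:,2]<hi)]
        if len(q)>4:
            h=d.mean(0); A=np.c_[2*q[:,:2],np.ones(len(q))]; 
            print(n,lo,len(q),q.mean(0).round(4),np.ptp(q,axis=0).round(3), 'minz',q[:,2].min().round(4))
"
```

```text
tip [ 0.5414 -0.2163  0.1636] collar [ 0.5449 -0.2164  0.2884]
[[ 0.5436 -0.2169  0.166 ]] [[ 0.5397 -0.2165  0.166 ]]
s 0.15 12 [ 0.5473 -0.2215  0.1683] [0.013 0.009 0.004] minz 0.1663
s 0.17 88 [ 0.5477 -0.2217  0.1799] [0.015 0.012 0.02 ] minz 0.17
s 0.19 92 [ 0.5483 -0.222   0.2001] [0.014 0.013 0.02 ] minz 0.1902
s 0.21 103 [ 0.5484 -0.2218  0.2202] [0.015 0.013 0.019] minz 0.2107
s 0.23 108 [ 0.5489 -0.2218  0.24  ] [0.013 0.016 0.019] minz 0.2301
s 0.25 136 [ 0.5489 -0.2225  0.2627] [0.015 0.013 0.025] minz 0.25
s 0.275 276 [ 0.5507 -0.226   0.2924] [0.04  0.038 0.023] minz 0.276
t 0.15 6 [ 0.5376 -0.2123  0.1687] [0.013 0.009 0.002] minz 0.1678
t 0.17 71 [ 0.5378 -0.2119  0.1801] [0.014 0.015 0.02 ] minz 0.1701
t 0.19 74 [ 0.5377 -0.2124  0.2   ] [0.014 0.015 0.019] minz 0.1905
t 0.21 81 [ 0.5382 -0.2126  0.2198] [0.014 0.016 0.018] minz 0.2108
t 0.23 92 [ 0.5386 -0.2121  0.2401] [0.015 0.016 0.019] minz 0.2302
t 0.25 71 [ 0.538  -0.2124  0.2581] [0.015 0.014 0.017] minz 0.25
t 0.275 264 [ 0.5397 -0.2066  0.2927] [0.04  0.03  0.013] minz 0.287
```

Emit:
{"api": "move_arm", "payload": {
  "moves": [
    [[0.005, -0.011, 0, -0.008, -0.013, 0, 1], [0, 0, 0, 0, 0, 0, 1], [0, 0, 0, 0, 0, 0, 1]]
  ]
}}

```text
clock: 5.47
eef_pos: [0.548, -0.2216, 0.3168]
tool_rot: [0.826, 0.564, 0.001, 0.001]
ft_force: [0.2, 0.4, -1.4]
grip_width: 0.0248
```

```bash
python3 -c "
from h import *
rep()
"
```

```text
5.47 [ 0.548  -0.2216  0.3168] F [ 0.19  0.37 -1.42] T [-0.02 -0.01 -0.01] w 0.0248 corr,yaw (array([0.002, 0.005, 0.   ]), np.float64(-21.3))
```

Emit:
{"api": "move_arm", "payload": {
  "moves": [
    [[-0.002, -0.005, -0.02, 0, 0, 0, 1], [0, 0, -0.02, 0, 0, 0, 1], [0, 0, -0.015, 0, 0, 0, 1], [0, 0, 0, 0, 0, 0, 1]]
  ]
}}

```text
clock: 5.8
eef_pos: [0.5478, -0.2239, 0.2904]
tool_rot: [0.826, 0.564, 0.002, 0.003]
ft_force: [0.1, -0.3, -1.7]
grip_width: 0.0246
```

```bash
python3 -c "
from h import *
rep()
"
```

```text
5.8 [ 0.5478 -0.2239  0.2904] F [ 0.11 -0.31 -1.65] T [ 0.07  0.02 -0.03] w 0.0246 corr,yaw (array([0.005, 0.014, 0.   ]), np.float64(-21.3))
```

Emit:
{"api": "move_arm", "payload": {
  "moves": [
    [[-0.001, 0, -0.014, 0.005, 0.014, 0, 1], [0, 0, -0.014, 0, 0, 0, 1], [0, 0, -0.014, 0, 0, 0, 1], [0, 0, 0, 0, 0, 0, 1]]
  ]
}}

```text
clock: 6.13
eef_pos: [0.5475, -0.224, 0.2684]
tool_rot: [0.826, 0.564, -0.0, 0.0]
ft_force: [-1.1, 0.9, -0.9]
grip_width: 0.0243
```

```bash
python3 -c "
from h import *
rep()
a=snap('scene','scene4');b=snap('top','top4')
z=lambda c,u,v,r:cv2.resize(np.ascontiguousarray(c['pixels'][v-r:v+r,u-r:u+r,::-1]),(400,400),interpolation=cv2.INTER_CUBIC)
cv2.imwrite('pics/z4.png',np.hstack([z(a,243,270,60),z(b,415,160,60)]))
"
```

```text
6.13 [ 0.5475 -0.224   0.2684] F [-1.08  0.94 -0.88] T [ 0.04  0.04 -0.02] w 0.0243 corr,yaw (array([0.001, 0.   , 0.   ]), np.float64(-21.3))
```

View pics/z4.png

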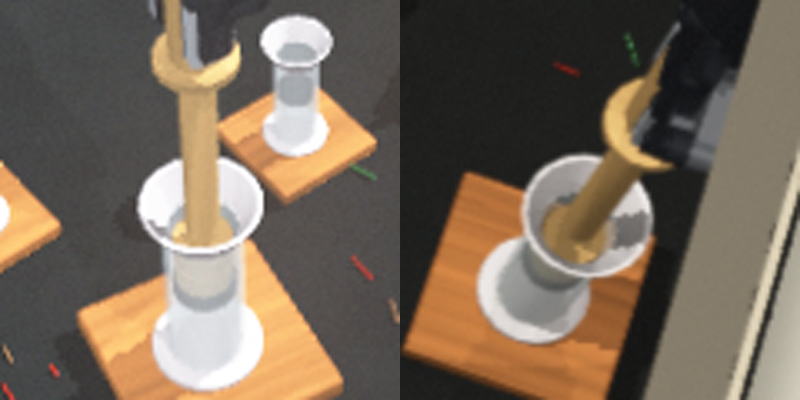

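The rod sits centred in the mouth, over the tablet at about (203,232) in the scene crop and (580,230) in the top crop. Now I'll push down in small rows.

Emit:
{"api": "move_arm", "payload": {
  "moves": [
    [[0, 0, -0.01, 0, 0, 0, 1], [0, 0, -0.01, 0, 0, 0, 1], [0, 0, -0.01, 0, 0, 0, 1], [0, 0, -0.01, 0, 0, 0, 1]]
  ]
}}

```text
clock: 6.57
eef_pos: [0.5489, -0.2245, 0.2513]
tool_rot: [0.826, 0.564, 0.002, 0.003]
ft_force: [-0.9, 0.4, 2.3]
grip_width: 0.0248
```

```bash
python3 -c "
from h import *
rep()
"
```

```text
6.57 [ 0.5489 -0.2245  0.2513] F [-0.94  0.41  2.31] T [ 0.1  0.4 -0. ] w 0.0248 corr,yaw (array([0.005, 0.012, 0.   ]), np.float64(-21.3))
```

Emit:
{"api": "move_arm", "payload": {
  "moves": [
    [[-0.003, 0, -0.01, 0.005, 0.012, 0, 1], [-0.001, 0, -0.01, 0.001, 0.003, 0, 1], [0, 0, -0.01, 0.001, 0.003, 0, 1], [0, 0, -0.01, 0.001, 0.003, 0, 1], [0, 0, -0.01, 0.001, 0.003, 0, 1]]
  ]
}}

```text
clock: 6.98
eef_pos: [0.5487, -0.225, 0.226]
tool_rot: [0.825, 0.564, 0.0, -0.0]
ft_force: [0.5, 0.4, 2.0]
grip_width: 0.0247
```

```bash
python3 -c "
from h import *
rep()
"
```

```text
6.98 [ 0.5487 -0.225   0.226 ] F [0.47 0.43 2.03] T [-0.   -0.26 -0.02] w 0.0247 corr,yaw (array([-0.001, -0.   , -0.   ]), np.float64(-21.3))
```

Expected bottoming is at TCP z of about 0.211. I'll continue in smaller steps.

Emit:
{"api": "move_arm", "payload": {
  "moves": [
    [[-0.002, 0, -0.008, 0, 0, 0, 1], [0, 0, -0.008, 0.001, 0.003, 0, 1], [0, 0, -0.006, 0.001, 0.003, 0, 1]]
  ]
}}

```text
clock: 7.23
eef_pos: [0.5486, -0.2251, 0.2135]
tool_rot: [0.825, 0.564, -0.0, -0.001]
ft_force: [0.9, -0.4, 2.1]
grip_width: 0.0248
```

```bash
python3 -c "
from h import *
rep()
"
```

```text
7.23 [ 0.5486 -0.2251  0.2135] F [ 0.91 -0.36  2.11] T [-0.09 -0.39 -0.02] w 0.0248 corr,yaw (array([-0.003, -0.003, -0.   ]), np.float64(-21.3))
```

Emit:
{"api": "move_arm", "payload": {
  "moves": [
    [[-0.001, 0, -0.004, 0, 0, 0, 1], [0, 0, -0.004, 0, 0, 0, 1]]
  ]
}}

```text
clock: 7.4
eef_pos: [0.5489, -0.2254, 0.2104]
tool_rot: [0.825, 0.565, 0.0, -0.0]
ft_force: [-2.1, 1.6, 19.3]
grip_width: 0.0249
```

```bash
python3 -c "
from h import *
rep()
"
```

```text
7.4 [ 0.5489 -0.2254  0.2104] F [-2.15  1.6  19.28] T [0.5  0.74 0.  ] w 0.0249 corr,yaw (array([-0.001,  0.001,  0.   ]), np.float64(-21.3))
```

Emit:
{"api": "move_arm", "payload": {
  "moves": [
    [[0, 0, -0.003, 0, 0, 0, 1], [0, 0, -0.003, 0, 0, 0, 1], [0, 0, -0.003, 0, 0, 0, 1]]
  ]
}}

```text
clock: 7.65
eef_pos: [0.5483, -0.2251, 0.2105]
tool_rot: [0.825, 0.565, 0.001, 0.001]
ft_force: [-0.9, 1.3, 8.6]
grip_width: 0.0243
```

```bash
python3 -c "
from h import *
rep()
"
```

```text
7.65 [ 0.5483 -0.2251  0.2105] F [-0.9   1.25  8.56] T [0.34 0.42 0.01] w 0.0243 corr,yaw (array([0.001, 0.007, 0.   ]), np.float64(-21.3))
```

Emit:
{"api": "move_arm", "payload": {
  "moves": [
    [[0, 0, -0.005, 0, 0, 0, 1], [0, 0, -0.005, 0, 0, 0, 1], [0, 0, -0.005, 0, 0, 0, 1]]
  ]
}}

```text
clock: 7.9
eef_pos: [0.5478, -0.225, 0.2105]
tool_rot: [0.825, 0.564, 0.003, 0.004]
ft_force: [-2.4, 1.1, 13.1]
grip_width: 0.0246
```

```bash
python3 -c "
from h import *
rep()
"
```

```text
7.9 [ 0.5478 -0.225   0.2105] F [-2.45  1.07 13.05] T [ 0.57  0.88 -0.04] w 0.0246 corr,yaw (array([0.005, 0.017, 0.   ]), np.float64(-21.3))
```

Emit:
{"api": "move_arm", "payload": {
  "moves": [
    [[0, 0, -0.006, 0.002, 0.006, 0, 1], [0, 0, -0.006, 0.002, 0.006, 0, 1], [0, 0, -0.006, 0.001, 0.004, 0, 1], [0, 0, -0.006, 0.001, 0.004, 0, 1]]
  ]
}}

```text
clock: 8.23
eef_pos: [0.5479, -0.2249, 0.2104]
tool_rot: [0.825, 0.564, 0.003, 0.004]
ft_force: [-3.5, 1.5, 14.7]
grip_width: 0.0245
```

```bash
python3 -c "
from h import *
rep()
a=snap('scene','scene5');b=snap('top','top5')
z=lambda c,u,v,r:cv2.resize(np.ascontiguousarray(c['pixels'][v-r:v+r,u-r:u+r,::-1]),(400,400),interpolation=cv2.INTER_CUBIC)
cv2.imwrite('pics/z5.png',np.hstack([z(a,243,270,60),z(b,415,160,60)]))
"
```

```text
8.23 [ 0.5479 -0.2249  0.2104] F [-3.55  1.45 14.74] T [ 0.55  0.98 -0.  ] w 0.0245 corr,yaw (array([0.007, 0.016, 0.   ]), np.float64(-21.3))
```

View pics/z5.png

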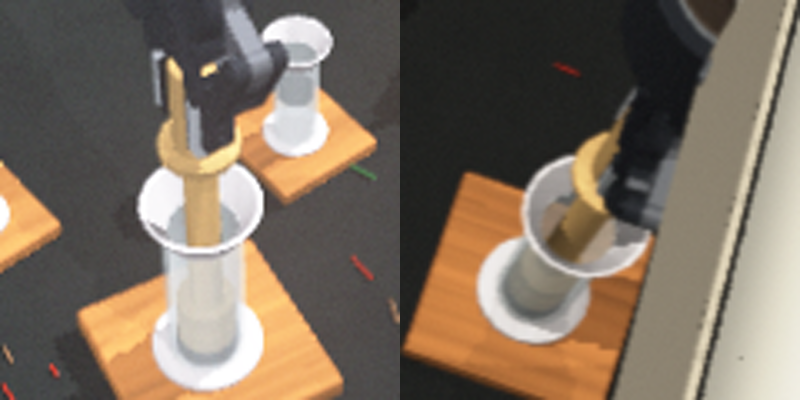

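The disc and tablets are now at the tube's floor, at about (207,340) in the scene crop, and the arm has held 13–15 N. Next I'll take the load off, straighten the tool and open the fingers.

Emit:
{"api": "move_arm", "payload": {
  "moves": [
    [[0, 0, 0, 0.004, 0.012, 0, 1], [0, 0, 0, 0.002, 0.006, 0, 1], [0, 0, 0, 0, 0, 0, 1]]
  ]
}}

```text
clock: 8.58
eef_pos: [0.5461, -0.2246, 0.2108]
tool_rot: [0.825, 0.564, -0.002, -0.001]
ft_force: [0.6, -0.5, -0.8]
grip_width: 0.0246
```

```bash
python3 -c "
from h import *
rep()
"
```

```text
8.58 [ 0.5461 -0.2246  0.2108] F [ 0.57 -0.52 -0.83] T [ 0.01 -0.04 -0.06] w 0.0246 corr,yaw (array([ 0.   , -0.007,  0.   ]), np.float64(-21.3))
```

Emit:
{"api": "move_arm", "payload": {
  "moves": [
    [[0, 0, -0.001, 0, -0.005, 0, 0.3], [0, 0, 0, 0, 0, 0, 0.1], [0, 0, 0, 0, 0, 0, -0.2], [0, 0, 0, 0, 0, 0, -0.6], [0, 0, 0, 0, 0, 0, -1], [0, 0, 0, 0, 0, 0, -1], [0, 0, 0, 0, 0, 0, -1], [0, 0, 0, 0, 0, 0, -1]]
  ]
}}

```text
clock: 9.25
eef_pos: [0.5445, -0.2243, 0.2066]
tool_rot: [0.826, 0.564, -0.003, -0.003]
ft_force: [0.1, -0.8, 0.3]
grip_width: 0.0855
```

```bash
python3 -c "
from h import *
rep()
a=snap('scene','scene6');b=snap('top','top6')
z=lambda c,u,v,r:cv2.resize(np.ascontiguousarray(c['pixels'][v-r:v+r,u-r:u+r,::-1]),(400,400),interpolation=cv2.INTER_CUBIC)
cv2.imwrite('pics/z6.png',np.hstack([z(a,243,260,60),z(b,415,150,60)]))
"
```

```text
9.25 [ 0.5445 -0.2243  0.2066] F [ 0.08 -0.81  0.31] T [ 0.03 -0.    0.02] w 0.0855 corr,yaw (array([-0.004, -0.015, -0.   ]), np.float64(-21.3))
```

View pics/z6.png

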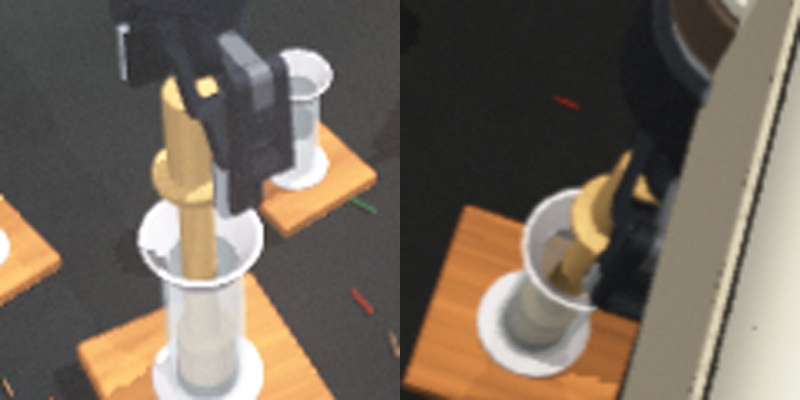

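The fingers are open and clear, and the rod stands roughly upright, its collar at about (188,178) in the scene crop. I'll withdraw straight up.

Emit:
{"api": "move_arm", "payload": {
  "moves": [
    [[0, 0, 0.02, 0, 0, 0, -1], [0.001, 0, 0.03, 0, 0, 0, -1], [0.001, 0, 0.04, 0, 0, 0, -1], [0.001, 0, 0.05, 0, 0, 0, -1], [0.001, 0, 0.06, 0, 0, 0, -1], [0, 0, 0.06, 0, 0, 0, -1], [0, 0, 0.04, 0, 0, 0, -1], [0, 0, 0, 0, 0, 0, -1]]
  ]
}}

```text
clock: 10.02
eef_pos: [0.543, -0.2228, 0.3663]
tool_rot: [0.826, 0.564, -0.003, -0.004]
ft_force: [-0.5, -0.3, 0.3]
grip_width: 0.0851
```

```bash
python3 -c "
from h import *
rep()
"
```

```text
10.02 [ 0.543  -0.2228  0.3663] F [-0.52 -0.33  0.3 ] T [-0.02  0.02  0.02] w 0.0851 corr,yaw (array([-0.006, -0.019, -0.   ]), np.float64(-21.3))
```

Emit:
{"api": "move_arm", "payload": {
  "moves": [
    [[-0.02, 0.05, 0.01, 0, 0, 0, -1], [-0.03, 0.07, 0.01, 0, 0, 0, -1], [-0.03, 0.07, 0.01, 0, 0, 0, -1], [-0.03, 0.06, 0.01, 0, 0, 0, -1], [0, 0.02, 0, 0, 0, 0, -1], [0, 0, 0, 0, 0, 0, -1]]
  ]
}}

```text
clock: 10.52
eef_pos: [0.4858, -0.0854, 0.3884]
tool_rot: [0.827, 0.562, -0.001, -0.002]
ft_force: [0.9, 0.1, -0.2]
grip_width: 0.0856
```

```bash
python3 -c "
from h import *
rep()
a=snap('scene','scene7');b=snap('top','top7')
z=lambda c,u,v,r:cv2.resize(np.ascontiguousarray(c['pixels'][v-r:v+r,u-r:u+r,::-1]),(400,400),interpolation=cv2.INTER_CUBIC)
cv2.imwrite('pics/z7.png',np.hstack([z(a,243,270,70),z(b,415,150,70)]))
for n,c in(('s',a),('t',b)):
    vv,uu=np.mgrid[0:420,0:560]; o,d=ray(c,np.c_[uu.ravel(),vv.ravel()]); P=o+d*c['range_z'].ravel()[:,None]
    m=(abs(P[:,0]-.545)<.06)&(abs(P[:,1]+.22)<.06)
    for lo,hi in((.14,.155),(.155,.17),(.17,.179),(.19,.21),(.21,.235),(.235,.25)):
        q=P[m&(P[:,2]>lo)&(P[:,2]<hi)]
        if len(q)>4: print(n,lo,len(q),q.mean(0).round(4),q[:,2].max().round(4))
"
```

```text
10.52 [ 0.4858 -0.0854  0.3884] F [ 0.87  0.13 -0.18] T [ 0.01 -0.06 -0.01] w 0.0856 corr,yaw (array([-0.003, -0.009, -0.   ]), np.float64(-21.6))
s 0.14 71 [ 0.549  -0.228   0.1469] 0.155
s 0.155 55 [ 0.5494 -0.2284  0.1618] 0.1698
s 0.19 145 [ 0.5511 -0.2304  0.1998] 0.2098
s 0.21 185 [ 0.551  -0.23    0.2227] 0.2346
s 0.235 205 [ 0.5463 -0.2255  0.2412] 0.2456
```

View pics/z7.png

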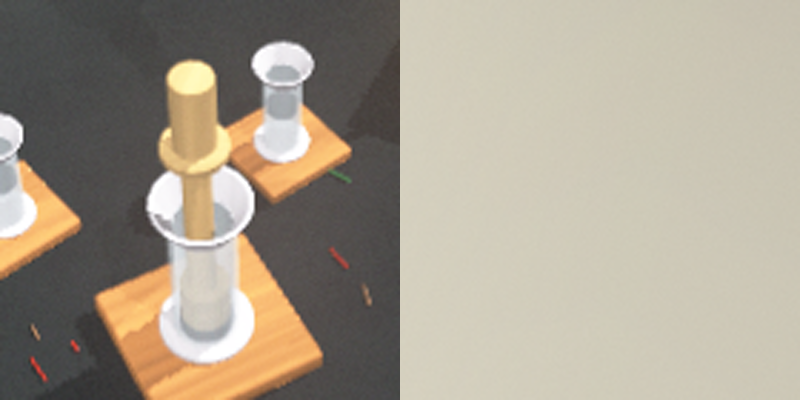

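The scene view shows the rod standing upright and free in the tube, with the tablets and black disc at the bottom. Its handle top is at z≈0.242, so the lower end is at about 0.062. The arm blocks the top view.

```bash
python3 -c "
from h import *
print(job_done())"
```

```text
the job is handed in; nothing more can be done
None
```

I took the tamping rod from the stand and pushed both tablets down the largest tube until they bottomed out. I pressed for about 0.8 s, then let go, backed the arm away and handed the job in at about 10.6 s of the 38 s allowed.

- **Press:** the hard stop came with the tool at a height of 0.2105 m; I had expected about 0.211 m. The force readings during the press were 19, 9, 13 and 15 N, so it dipped just under 10 N once before I raised it. The highest reading I saw was about 19 N, well below the limits.
- **Rod left standing:** in the last picture the rod is upright and free in the tube. Its handle top is at about 0.242 m, which puts its lower end at about 0.062 m, the height expected with the tablets bottomed.
- **Weak points:** the arm blocked the top camera at the end, so that last check rests on the scene camera alone. The measured tool position drifted a few millimetres between moves, and I corrected it along the way.

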